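Load the sampler tray in reverse order

ROBOT

A 7-joint arm with a two-finger parallel gripper is mounted at the origin on the work surface. World frame = base frame: x ahead of the robot, y to its left, z up, the work surface at z = 0. Lengths are in m, angles in degrees, forces in N, time in s.
With the tool pointing down it reaches from about 0.425 to 0.875 m from the base axis. Payload 9.9 kg.
Tool frame: the origin (TCP) lies midway between the tips of the shut fingers; the grasp point (between the pads) lies 19 mm behind it; y points along the fingers, z is the direction in which the jaws open and shut, and the axes are right-handed (so a half turn about y gives the same grasp; the last joint's range is limited). The gripper opens to 85 mm and grips with 20 to 120 N. Pads are 22 mm wide; open, the fingers measure 114 mm over their backs; the gripper's body (76 mm by 85 mm) begins 54 mm behind the grasp point. The pads swing forward as they close: fully open they stand 13 mm farther back than shut.
Start: joints at [-69.316, 32.985, 1.427, 82.34, -0.859, 64.687, -3.237], TCP at [0.29, 0.609, 0.231] pointing down, gripper open.
Joint ranges: [-157.87, 157.87], [-19.46, 123.44], [-87.15, 90], [11.01, 140.99], [-62.26, 242.26], [9.8, 113.94], [-161.44, 161.44]. Speed limits (degrees/s): [127.2, 127.2, 172.46, 172.46, 180, 180, 180].

INTERFACE

Orientations are given as [roll, pitch, yaw] about the fixed x, y, z axes, in that order (R = Rz(yaw) Ry(pitch) Rx(roll)).
In Python, from workcell import arm gives the robot as it stands. Calls block until the motion is done:
- arm.move_pose(position, orientation): joint-space move of the TCP to a pose.
- arm.servo_line(position, rotation=None, feed=0.15): straight line of the TCP; rotation=None keeps the orientation; feed is the mean speed in m/s.
- arm.move_joints(angles): joint-space move.
- arm.gripper_to(opening, grasp_force=None): opening from 0.0 (shut) to 1.0 (fully open); grasp_force is the grip in N (None keeps the last); returns when the fingers have stopped.
- arm.pause(seconds).
- arm.solve_ik(position, orientation): joint angles nearest the present ones, or None.
- arm.get_image(name): name is "scene" or "top"; returns a dict with "pixels" (384x512x3 uint8, blue, green, red), "fov_y" (degrees; the focal length in pixels is half the picture's height over the tangent of half this angle, whatever the lens; pixels are square), "cx", "cy" (the principal point, pixels), "T" (4x4, takes a point from camera to world coordinates). Camera axes: x right, y up, looking along -z (the intrinsics and any distortion apply to the point x, -y, -z); pixel columns grow to the right and rows downward; lengths in m; the calibration is good to about 2 mm. A picture is of the moment at which its call begins. There is no depth.
A pose or a line that the arm cannot do raises arm.Unreachable and nothing moves.
- arm.finish_job(): hands the job in, once; it reports no verdict.
Readings, each from a call of its own:
- arm.get_clock(): time.
- arm.get_joint_positions(): joint angles.
- arm.get_joint_vel(): joint speeds.
- arm.get_joint_efforts(): joint torques, N m.
- arm.get_position(): TCP position.
- arm.get_ee_rot(): TCP orientation.
- arm.get_contact_force(): force on the tool from outside, world axes, zero at the start.
- arm.get_moment(): the same for the moment, N m.
- arm.get_gripper_width(): opening from 0.0 (shut) to 1.0 (fully open).
Only numpy, scipy, OpenCV 4.12 (cv2) and the standard library are available. Lean on these libraries where they do the work, as an engineer would, in place of code of your own. Each camera call takes 0.05 s, during which the arm holds its last target.

TASK

Move the four capped vials from the black rack into the aluminium sampler tray, one to a cell, in reverse order: the vial that started next to the black rack's green end goes into the tray cell farthest from the tray's green end, and so on, until the one that started farthest from the rack's green end stands next to the tray's green end. Do not tip a vial over or knock the other things on the bench; leave all four standing upright on the cell floors, released and still.

Things in the scene. Friction and masses are not known exactly. Their poses are not given: they have to be found in the camera images.
- vial_red_center (a point): Amber glass sample vial with a red screw cap, standing upright in a cell of the black rack; 28 mm diameter, 95 mm tall with the cap (cap 25 mm diameter, top 17 mm), 40 to 85 g. The point is its centre, 47.5 mm above its foot; z points up through the cap. Neighbours in the row stand 48 mm away, so pinch it across the row, 5 to 25 mm above this point; standing in a cell its foot is 4 mm above the bench.
- vial_blue_center (a point): Amber glass sample vial with a blue screw cap, standing upright in a cell of the black rack; 28 mm diameter, 95 mm tall with the cap (cap 25 mm diameter, top 17 mm), 40 to 85 g. The point is its centre, 47.5 mm above its foot; z points up through the cap. Neighbours in the row stand 48 mm away, so pinch it across the row, 5 to 25 mm above this point; standing in a cell its foot is 4 mm above the bench.
- vial_yellow_center (a point): Amber glass sample vial with a yellow screw cap, standing upright in a cell of the black rack; 28 mm diameter, 95 mm tall with the cap (cap 25 mm diameter, top 17 mm), 40 to 85 g. The point is its centre, 47.5 mm above its foot; z points up through the cap. Neighbours in the row stand 48 mm away, so pinch it across the row, 5 to 25 mm above this point; standing in a cell its foot is 4 mm above the bench.
- vial_white_center (a point): Amber glass sample vial with a white screw cap, standing upright in a cell of the black rack; 28 mm diameter, 95 mm tall with the cap (cap 25 mm diameter, top 17 mm), 40 to 85 g. The point is its centre, 47.5 mm above its foot; z points up through the cap. Neighbours in the row stand 48 mm away, so pinch it across the row, 5 to 25 mm above this point; standing in a cell its foot is 4 mm above the bench.
- tag_red: Small red index tile, 16 x 36 x 4 mm, fixed on the black rack's ledge beside the cell in which the red-capped vial stands at the start (it stays there, recording the original order). Origin: centre of its underside, 16 mm above the bench; its x and y axes are parallel to the rack's, and the cell centre lies 37 mm to its -x.
- tag_blue: Small blue index tile, 16 x 36 x 4 mm, fixed on the black rack's ledge beside the cell in which the blue-capped vial stands at the start (it stays there, recording the original order). Origin: centre of its underside, 16 mm above the bench; its x and y axes are parallel to the rack's, and the cell centre lies 37 mm to its -x.
- tag_yellow: Small yellow index tile, 16 x 36 x 4 mm, fixed on the black rack's ledge beside the cell in which the yellow-capped vial stands at the start (it stays there, recording the original order). Origin: centre of its underside, 16 mm above the bench; its x and y axes are parallel to the rack's, and the cell centre lies 37 mm to its -x.
- tag_white: Small white index tile, 16 x 36 x 4 mm, fixed on the black rack's ledge beside the cell in which the white-capped vial stands at the start (it stays there, recording the original order). Origin: centre of its underside, 16 mm above the bench; its x and y axes are parallel to the rack's, and the cell centre lies 37 mm to its -x.
- rack: Black delivery rack: four open cells in a row along its y, each 44 x 44 mm inside, centres at x = 0, y = +72, +24, -24, -72 mm; floors 4 mm, wall tops 26 mm above the bench, walls 4 mm, 52 x 196 mm outside. Bright green block, 16 mm long, 30 mm high, on its +y end (the green end). Fixed. Origin: centre of the row, on the bench; z up. Ledge with the index tiles along its +x side, 16 mm high, 22 wide.
- tray: Bare aluminium sampler tray, empty at the start, turned any way round: four open cells in a row along its y, each 44 x 44 mm inside, centres at x = 0, y = +72, +24, -24, -72 mm; floors 4 mm, wall tops 26 mm above the bench, walls 4 mm, 52 x 196 mm outside. Bright green block, 16 mm long, 30 mm high, on its +y end (the green end). Fixed. Origin: centre of the row, on the bench; z up.
Things that resemble listed ones, but are neither listed nor needed, are in the scene too. Leave any purple look-alike of the part that bears vial_blue_center alone.

How it is judged (in metres and radians):
At the end, for the whole second after the job is handed in: Each vial stands in the tray cell mirroring its starting rack cell (y = +72, +24, -24, -72 mm to -72, -24, +24, +72), centre within 14 mm of the cell's in x and y and 44 to 58 mm above the tray's underside, tilt under 0.15 rad, speed under 0.02 m/s, fingers off (((y of tag_red in the frame of rack between 0.06 and 0.084 m and y of vial_red_center in the frame of tray between -0.086 and -0.058 m) or (y of tag_red in the frame of rack between 0.012 and 0.036 m and y of vial_red_center in the frame of tray between -0.038 and -0.01 m) or (y of tag_red in the frame of rack between -0.036 and -0.012 m and y of vial_red_center in the frame of tray between 0.01 and 0.038 m) or (y of tag_red in the frame of rack between -0.084 and -0.06 m and y of vial_red_center in the frame of tray between 0.058 and 0.086 m)) and x of vial_red_center in the frame of tray between -0.014 and 0.014 m and z of vial_red_center in the frame of tray between 0.044 and 0.058 m and angle between each of vial_red_center, vial_blue_center, vial_yellow_center, vial_white_center's own z axis and vertical below 0.15 rad and linear speed of each of vial_red, vial_blue, vial_yellow, vial_white below 0.02 m/s and contact force between each of vial_red, vial_blue, vial_yellow, vial_white and the fingers below 0.1 N and ((y of tag_blue in the frame of rack between 0.06 and 0.084 m and y of vial_blue_center in the frame of tray between -0.086 and -0.058 m) or (y of tag_blue in the frame of rack between 0.012 and 0.036 m and y of vial_blue_center in the frame of tray between -0.038 and -0.01 m) or (y of tag_blue in the frame of rack between -0.036 and -0.012 m and y of vial_blue_center in the frame of tray between 0.01 and 0.038 m) or (y of tag_blue in the frame of rack between -0.084 and -0.06 m and y of vial_blue_center in the frame of tray between 0.058 and 0.086 m)) and x of vial_blue_center in the frame of tray between -0.014 and 0.014 m and z of vial_blue_center in the frame of tray between 0.044 and 0.058 m and ((y of tag_yellow in the frame of rack between 0.06 and 0.084 m and y of vial_yellow_center in the frame of tray between -0.086 and -0.058 m) or (y of tag_yellow in the frame of rack between 0.012 and 0.036 m and y of vial_yellow_center in the frame of tray between -0.038 and -0.01 m) or (y of tag_yellow in the frame of rack between -0.036 and -0.012 m and y of vial_yellow_center in the frame of tray between 0.01 and 0.038 m) or (y of tag_yellow in the frame of rack between -0.084 and -0.06 m and y of vial_yellow_center in the frame of tray between 0.058 and 0.086 m)) and x of vial_yellow_center in the frame of tray between -0.014 and 0.014 m and z of vial_yellow_center in the frame of tray between 0.044 and 0.058 m and ((y of tag_white in the frame of rack between 0.06 and 0.084 m and y of vial_white_center in the frame of tray between -0.086 and -0.058 m) or (y of tag_white in the frame of rack between 0.012 and 0.036 m and y of vial_white_center in the frame of tray between -0.038 and -0.01 m) or (y of tag_white in the frame of rack between -0.036 and -0.012 m and y of vial_white_center in the frame of tray between 0.01 and 0.038 m) or (y of tag_white in the frame of rack between -0.084 and -0.06 m and y of vial_white_center in the frame of tray between 0.058 and 0.086 m)) and x of vial_white_center in the frame of tray between -0.014 and 0.014 m and z of vial_white_center in the frame of tray between 0.044 and 0.058 m); the robot touches nothing.
It fails at once if a vial is tipped right over (angle between any of vial_red_center, vial_blue_center, vial_yellow_center, vial_white_center's own z axis and vertical above 1 rad).
It fails at once if the reagent is knocked away (distance of reagent from where it was at the start of the episode above 0.03 m).
It fails at once if the beaker is knocked away (distance of beaker from where it was at the start of the episode above 0.03 m).
It fails at once if the spatula is knocked away (distance of spatula from where it was at the start of the episode above 0.03 m).
It also fails if it takes over 125 s, if anything falls off the work surface, if the arm or the gripper's body presses on something with over 40 N, if the wrist force passes 120 N, or if a joint passes its speed limit or range.

## Working session

There is one attempt and no reset: what is moved stays moved. The work goes in short steps, each a Python script; the robot and the scene stay as the last script left them, time stands still between calls to the robot, and variables do not carry over. Pictures are saved under pics/ and viewed, and the job is handed in when it is done.

```bash
mkdir -p pics; ls
python3 - <<'E'
from workcell import arm
import cv2,numpy as np
for n in ["scene","top"]:
    im=arm.get_image(n); cv2.imwrite(f"pics/{n}0.png",im["pixels"])
    print(n,im["fov_y"],im["cx"],im["cy"],[k for k in im if k!="pixels"]);print(np.round(im["T"],4).tolist())
print(arm.get_clock(),arm.get_ee_rot(),arm.get_position(),arm.get_gripper_width())
E
```

```text
pics
scene 49.79149681879756 255.4046317742937 191.51941803385185 ['fov_y', 'cx', 'cy', 'T']
[[0.7656, -0.4375, 0.4716, 0.986], [0.6433, 0.5265, -0.5559, -0.5254], [-0.0051, 0.729, 0.6845, 0.7798], [0.0, 0.0, 0.0, 1.0]]
top 44.16305125293322 263.23390668156617 187.97923632128013 ['fov_y', 'cx', 'cy', 'T']
[[0.0297, 0.9915, -0.1269, 0.3619], [-0.9994, 0.0272, -0.0216, 0.033], [-0.0179, 0.1275, 0.9917, 1.0381], [0.0, 0.0, 0.0, 1.0]]
0.1 [-9.00816396e+01 -3.80291742e-03 -2.54833823e+01] [0.29025819 0.60897273 0.23055838] 1.0011216434100505
```

View pics/scene0.png

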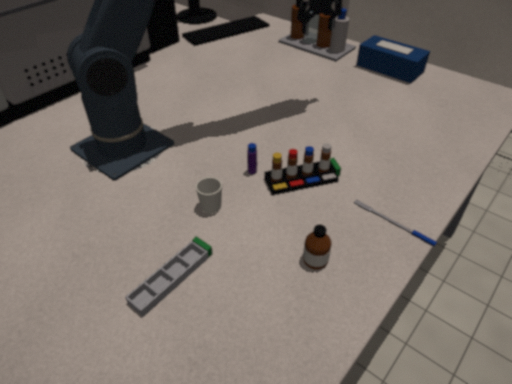

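View pics/top0.png

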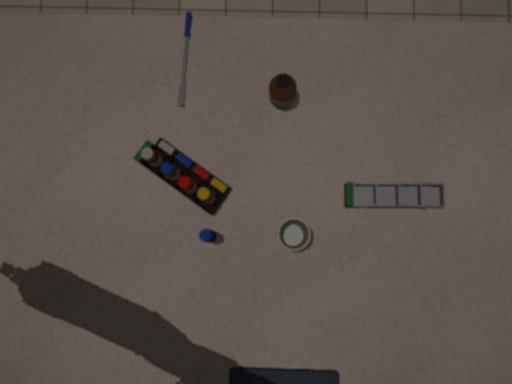

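The top view shows the rack at about (185,178) with its green end upper left. The order from green is white, blue, red, yellow. The tray is at about (395,195) with its green end on the left (350,195). The beaker is at (295,235), the purple-blue look-alike at (208,236), the reagent at (283,90) and the spatula at (186,60). Next I'll enlarge the rack and tray.

Run:
```python
import cv2,numpy as np
im=cv2.imread("pics/top0.png")
def crop(n,src,x,y,w,h,s):
    c=cv2.resize(src[y:y+h,x:x+w],None,fx=s,fy=s,interpolation=cv2.INTER_CUBIC)
    c=cv2.convertScaleAbs(c,alpha=1.6)
    for i in range(0,w,10):
        cv2.line(c,(i*s,0),(i*s,6 if i%50 else 14),(0,255,255),1); 
        if i%20==0: cv2.putText(c,str(x+i),(i*s,24),0,.4,(0,255,255),1)
    for j in range(0,h,10):
        cv2.line(c,(0,j*s),(6,j*s),(0,255,255),1)
        if j%20==0: cv2.putText(c,str(y+j),(8,j*s+4),0,.4,(0,255,255),1)
    cv2.imwrite(n,c)
crop("pics/rackc.png",im,125,130,120,90,6)
crop("pics/trayc.png",im,335,170,120,50,6)
s=cv2.imread("pics/scene0.png")
crop("pics/src.png",s,240,130,120,80,6)
crop("pics/str.png",s,120,230,100,90,6)
```

```text
(no output)
```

View pics/rackc.png

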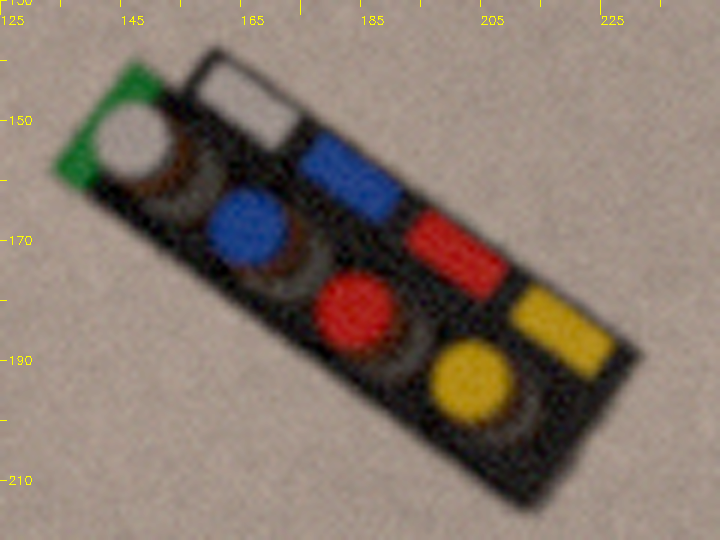

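View pics/trayc.png

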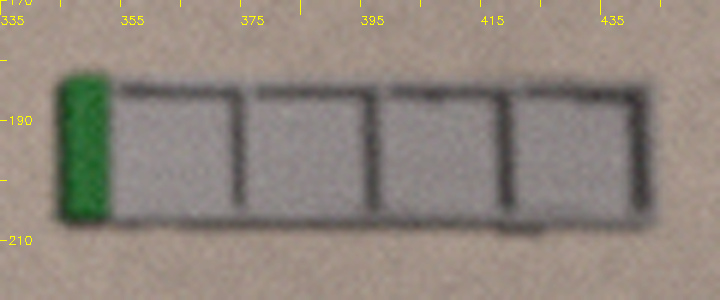

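View pics/src.png

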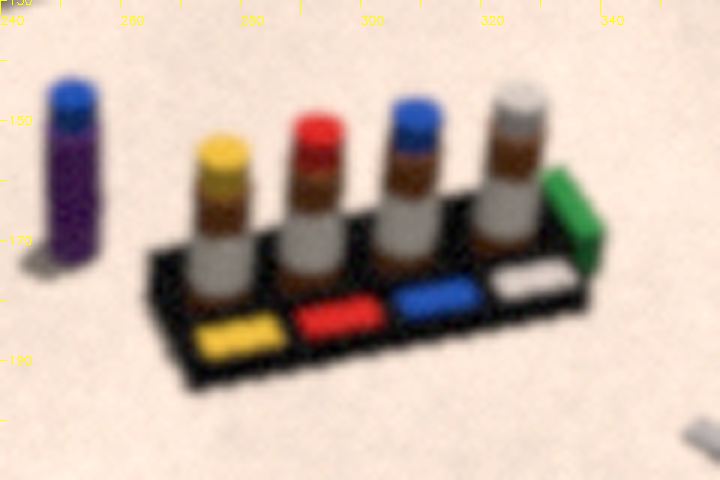

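View pics/str.png

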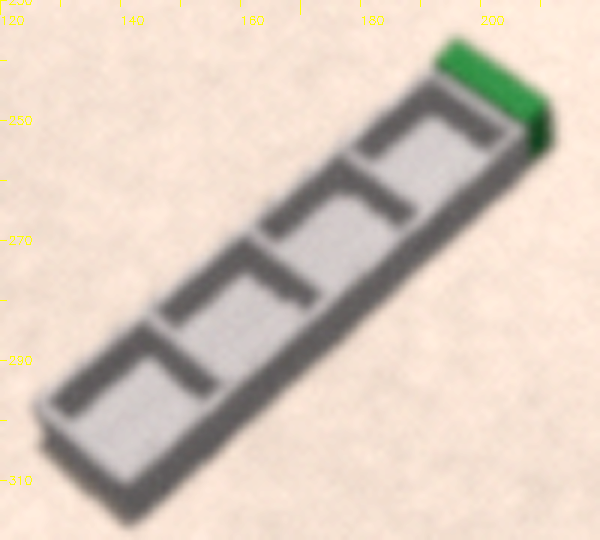

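```bash
cat > fit.py <<'E'
import numpy as np,cv2
from scipy.optimize import least_squares
from workcell import arm
cams={}
for n in ["scene","top"]:
    im=arm.get_image(n); cams[n]=(192/np.tan(np.radians(im["fov_y"]/2)),im["cx"],im["cy"],np.linalg.inv(im["T"]))
def proj(n,P,k):
    f,cx,cy,Ti=cams[n]; q=P@Ti[:3,:3].T+Ti[:3,3]
    x,y=q[:,0]/-q[:,2],-q[:,1]/-q[:,2]; r=1+k*(x*x+y*y)
    return np.c_[cx+f*x*r,cy+f*y*r]
def px(ox,oy,L): return np.array([[ox+(u+.5)/6-.5,oy+(v+.5)/6-.5] for u,v in L])
Y=[72,24,-24,-72]
tags=[(37,y,20) for y in Y]; caps=[(0,y,99) for y in Y]
obs=[("r","top",tags+[(-26,-98,26),(26,114,30),(-26,114,30)],px(125,130,[(247,107),(351,176),(457,254),(562,331),(530,510),(135,62),(52,165)])),
("r","scene",tags,px(240,130,[(535,278),(438,297),(339,316),(241,337)])),
("t","top",[(26,114,30),(-26,114,30),(26,-98,26),(-26,-98,26),(26,98,30),(-26,98,30)],px(335,170,[(63,77),(60,222),(655,80),(655,228),(110,75),(107,222)])),
("t","scene",[(-26,-98,26),(26,-98,26),(26,114,30),(-26,114,30),(-26,98,30),(26,98,30)],px(120,230,[(38,405),(128,490),(552,105),(458,38),(433,62),(528,130)]))]
capobs=[("top",px(125,130,[(133,140),(249,226),(356,310),(471,380)])),("scene",px(240,130,[(520,97),(416,110),(318,128),(223,150)]))]
def W(p,M):
    M=np.array(M)/1e3; c,s=np.cos(p[2]),np.sin(p[2])
    return np.c_[p[0]+c*M[:,0]-s*M[:,1],p[1]+s*M[:,0]+c*M[:,1],M[:,2]]
def res(v):
    r=[]
    for o,n,M,z in obs:
        p=v[:3] if o=="r" else v[3:6]; r.append((proj(n,W(p,M),v[6+(n=="top")])-z).ravel())
    C=np.c_[v[8:16].reshape(4,2),np.full(4,.099)]
    for n,z in capobs: r.append((proj(n,C,v[6+(n=="top")])-z).ravel())
    return np.concatenate(r+[v[6:8]*3])
def run(verbose=True):
    v0=np.r_[.5,.2,.6,.5,-.25,0,0,0,np.tile([.5,.2],4)]
    s=least_squares(res,v0,loss="soft_l1",x_scale=np.r_[.1,.1,.5,.1,.1,.5,.1,.1,np.full(8,.1)])
    return s.x
if __name__=="__main__":
    v=run(); np.save("fit.npy",v)
    print("rack",v[:3].round(4),np.degrees(v[2])); print("tray",v[3:6].round(4),np.degrees(v[5])); print("k",v[6:8])
    print(v[8:16].reshape(4,2).round(4)); print(W(v[:3],caps).round(4))
    print(res(v)[:-2].reshape(-1,2).round(1).tolist())
E
python3 fit.py
```

```text
rack [ 0.5068  0.2324 -0.5861] -33.58269048961361
tray [ 0.4858 -0.2356  0.0224] 1.28218479694945
k [ 0.02889312 -0.04307997]
[[0.5474 0.292 ]
 [0.5185 0.2512]
 [0.4913 0.2133]
 [0.4686 0.1735]]
[[0.5467 0.2924 0.099 ]
 [0.5201 0.2524 0.099 ]
 [0.4935 0.2124 0.099 ]
 [0.467  0.1725 0.099 ]]
[[0.4, -0.4], [0.5, 0.3], [0.4, -0.2], [0.6, -0.6], [-1.8, -0.1], [-0.1, -0.6], [-0.5, 1.3], [-0.3, -0.4], [-0.1, -0.3], [0.1, -0.1], [-0.2, -0.2], [0.3, -0.7], [1.1, -0.7], [-0.6, -0.4], [0.4, -1.1], [-0.1, -0.3], [0.8, -0.7], [-1.6, -0.6], [-0.4, -1.0], [0.4, -1.8], [0.1, -1.2], [-0.5, -1.2], [-0.4, -1.7], [0.3, 0.0], [0.0, 0.2], [0.1, 0.0], [0.1, 0.1], [0.3, -0.5], [0.2, 0.2], [0.1, -0.1], [0.1, -0.0]]
```

```bash
cat > chk.py <<'E'
from fit import *
for k in (0,1):
  for sel in (["top"],["scene"],["top","scene"]):
    for o in "rt":
        def f(v): return np.concatenate([(proj(n,W(v[:3],M),v[3+(n=="top")])-z).ravel() for oo,n,M,z in obs if oo==o and n in sel]+[v[3:5]*(1e4 if not k else 20)])
        s=least_squares(f,np.r_[.5,.2,-.5,0,0] if o=="r" else np.r_[.5,-.25,0,0,0],loss="soft_l1")
        print(k,sel,o,s.x.round(4),s.cost.round(2))
from workcell import arm
v=np.load("fit.npy")
print(arm.get_joint_positions())
for b in (-123.6,56.4):
  for i in range(4):
    print(b,arm.solve_ik([*v[8+2*i:10+2*i],.05],[-90,0,b]),arm.solve_ik([*W(v[3:6],caps)[3-i][:2],.05],[-90,0,b+34.9]))
img=arm.get_image("scene")["pixels"]
E
python3 chk.py
python3 - <<'E'
from fit import *
v=np.load("fit.npy")
big=[]
for n,b in (("scene",(120,225,100,90)),("top",(335,165,120,60))):
    im=cv2.imread(f"pics/{n}0.png"); x,y,w,h=b
    c=cv2.resize(im[y:y+h,x:x+w],None,fx=6,fy=6,interpolation=cv2.INTER_CUBIC)
    for z in (0,26):
        p=proj(n,W(v[3:6],[(26,98,z),(26,-98,z),(-26,-98,z),(-26,98,z)]),v[6+(n=="top")])
        q=((p-[x,y]+.5)*6-.5).round().astype(int)
        cv2.polylines(c,[q.reshape(-1,1,2)],True,(0,0,255) if z else (255,0,0),1)
    cv2.imwrite(f"pics/ov_{n}.png",c)
E
```

```text
0 ['top'] r [ 0.5065  0.2321 -0.5863  0.     -0.    ] 2.94
0 ['top'] t [ 0.4843 -0.2339  0.019   0.     -0.    ] 0.79
0 ['scene'] r [ 0.5079  0.232  -0.5931  0.      0.    ] 0.03
0 ['scene'] t [ 0.4889 -0.2379  0.0197 -0.      0.    ] 1.08
0 ['top', 'scene'] r [ 0.5068  0.2322 -0.5869  0.     -0.    ] 3.22
0 ['top', 'scene'] t [ 0.4856 -0.2352  0.0218  0.     -0.    ] 8.47
1 ['top'] r [ 0.5065  0.2322 -0.5862 -0.     -0.0147] 2.89
1 ['top'] t [ 0.4842 -0.2341  0.0188  0.     -0.0107] 0.74
1 ['scene'] r [ 5.079e-01  2.320e-01 -5.930e-01  4.000e-04  0.000e+00] 0.03
1 ['scene'] t [ 0.489  -0.2386  0.0194 -0.0241  0.    ] 0.83
1 ['top', 'scene'] r [ 0.5068  0.2323 -0.5866  0.0019 -0.0156] 3.16
1 ['top', 'scene'] t [ 0.4858 -0.2354  0.0224  0.0217 -0.0307] 7.68
[-69.31497343  33.00353863   1.4263399   82.35313453  -0.86008
  64.68766833  -3.23861332]
-123.6 [-44.7378463   41.74989756  20.37064583 102.34094038 -21.27074175
  39.71195401 -46.18247838] [ 10.45072215  40.56408777  27.56159018 109.30988707 -29.7569428
  37.31871915  57.82880778]
-123.6 [-43.22335345  39.05273852  20.13264031 1
[... 627 characters left out ...]
06897] [ -6.56525554  56.40114811  64.76850175 109.87350494 -62.05373851
  58.53141191 -91.14326896]
56.4 [-19.44031588  37.73425073 -17.17435556 108.28394243  17.66354132
  36.55321012  98.875752  ] [  -7.03573227   47.79508447   51.99422675  113.49362633  -53.34954647
   46.67753893 -102.37076083]
56.4 [-17.43543179  35.36204088 -16.59776229 114.35199087  17.82093539
  32.69578337 100.16414387] [ -12.25177031   46.57146949   51.9755535   116.72016706  -54.18097452
   44.87191627 -105.15475798]
56.4 [-14.81925154  33.36699645 -15.94778095 119.58224226  17.99512475
  29.28525832 102.33981495] [ -17.68169583   45.56305434   51.95649566  119.38228007  -54.97052775
   43.37075338 -108.52098122]
```

View pics/ov_scene.png

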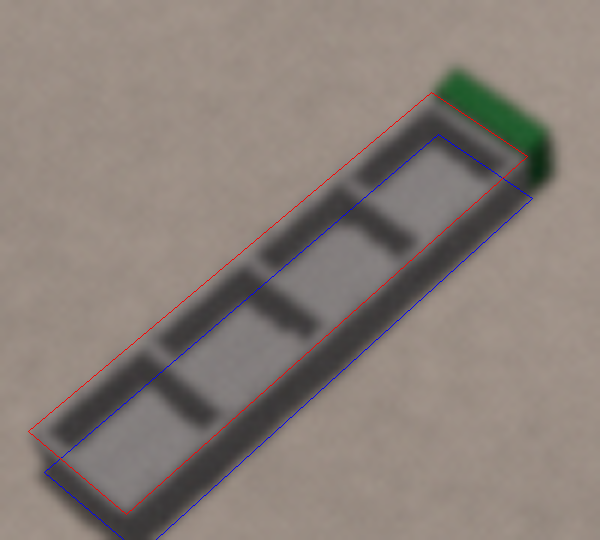

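View pics/ov_top.png

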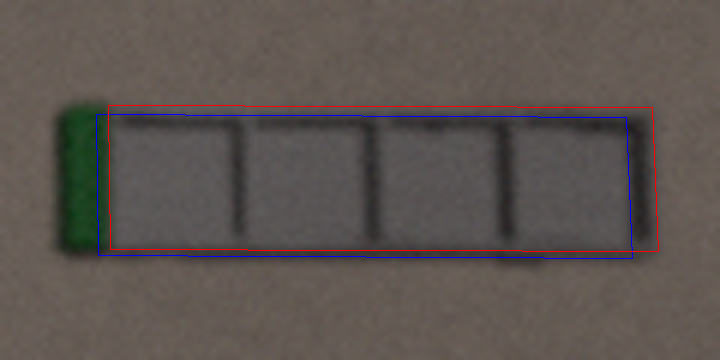

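```bash
cat > go.py <<'E'
import numpy as np,cv2
from workcell import arm
v=np.load("fit.npy"); C=v[8:16].reshape(4,2)   # white blue red yellow
RY=np.degrees(v[2])-90
T=np.array([.4855,-.2355]); TH=0.0195
TY=np.degrees(TH)-90
def cell(y): return T+y*np.array([-np.sin(TH),np.cos(TH)])
TYS=[-.072,-.024,.024,.072]
H=.20
def log(s): print(s,round(arm.get_clock(),1),np.round(arm.get_position(),4),"w",round(arm.get_gripper_width(),3),"F",np.round(arm.get_contact_force(),1))
def pick(i,zg=.050):
    arm.move_pose([*C[i],H],[-90,0,RY]); log("above")
    arm.servo_line([*C[i],zg],feed=.12); log("down")
    arm.gripper_to(0.15,30); log("grip")
    arm.servo_line([*C[i],H],feed=.15); log("lift")
def place(i,zr=.052,d=(0,0)):
    p=cell(TYS[i])+d
    arm.servo_line([*p,H],rotation=[-90,0,TY],feed=.22); log("over")
    arm.servo_line([*p,.075],feed=.15)
    arm.servo_line([*p,zr],feed=.04); arm.pause(.2); log("low")
def rel(i):
    arm.gripper_to(1.0); log("open")
    q=arm.get_position(); arm.servo_line([q[0],q[1],H],feed=.15)
def shot(name):
    for n in ("scene","top"): cv2.imwrite(f"pics/{n}_{name}.png",arm.get_image(n)["pixels"])
E
python3 - <<'E'
from go import *
pick(0); shot("pick0")
E
```

```text
above 2.0 [0.5467 0.2937 0.1999] w 0.998 F [ 0.8  0.7 -0.2]
down 3.4 [0.5479 0.2922 0.0507] w 0.997 F [ 0.  -0.4  1.1]
grip 3.9 [0.5475 0.2921 0.0502] w 0.318 F [ 0.  -0.2  3.9]
lift 5.1 [0.5468 0.2919 0.1991] w 0.32 F [-0.4  0.5 -0.7]
```

Run:
```python
from go import *
place(0); shot("pl0")
a=cv2.imread("pics/scene_pl0.png")[210:330,90:230]; b=cv2.imread("pics/scene_pick0.png")[110:200,230:350]
b=cv2.resize(b,(b.shape[1]*3,b.shape[0]*3),interpolation=2);a=cv2.resize(a,(a.shape[1]*3,a.shape[0]*3),interpolation=2)
h=max(a.shape[0],b.shape[0]); o=np.zeros((h,a.shape[1]+b.shape[1],3),np.uint8);o[:a.shape[0],:a.shape[1]]=a;o[:b.shape[0],a.shape[1]:]=b
cv2.imwrite("pics/v1.png",o)
```

```text
over 8.1 [ 0.4871 -0.3068  0.2   ] w 0.316 F [-0.7  1.5 -0.4]
low 10.0 [ 0.4871 -0.3076  0.0522] w 0.317 F [-0.3 -0.4 -0.6]
```

View pics/v1.png

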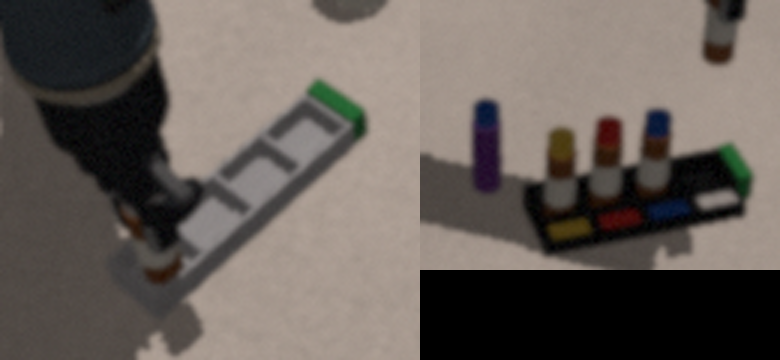

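The right crop shows the white vial lifted cleanly, with the other three still standing. In the left crop the foot is at about (144,303) in full-image pixels, inside the end cell. I'll lower the last 2 mm and release.

Run:
```python
from go import *
q=arm.get_position(); arm.servo_line([q[0],q[1],.0503],feed=.03); log("floor"); rel(0)
arm.move_pose([*C[1],H],[-90,0,RY]); log("above"); shot("r0")
a=cv2.imread("pics/scene_r0.png")[220:320,100:220]; b=cv2.imread("pics/top_r0.png")[160:230,335:455]
cv2.imwrite("pics/v2.png",np.vstack([cv2.convertScaleAbs(cv2.resize(x,None,fx=3.5,fy=3.5,interpolation=2),alpha=1.5) for x in (a,b)]))
```

```text
floor 10.3 [ 0.487  -0.3075  0.0502] w 0.317 F [ 0.4 -0.4 -0.7]
open 10.9 [ 0.487  -0.3075  0.0503] w 0.999 F [ 0.5  0.6 -0.1]
above 14.1 [0.519 0.25  0.2  ] w 1.004 F [ 0.6 -0.5 -0.1]
```

View pics/v2.png

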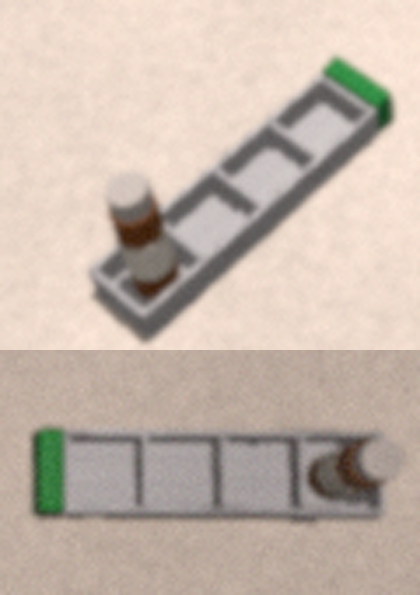

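The white vial stands upright, well inside the end cell (scene 140,300; top about 430,296 in the crop frame). I'll move the other three the same way, checking as I go.

Run:
```python
from go import *
for i in (1,2,3):
    pick(i)
    if not .27<arm.get_gripper_width()<.36: print("BAD"); break
    place(i,.0503)
    f=arm.get_contact_force()
    if abs(f[2])>12 or np.hypot(f[0],f[1])>12: print("FORCE");break
    rel(i)
else:
    arm.move_pose([.5,.25,.25],[-90,0,RY]); arm.pause(.5); shot("end"); log("end")
    a=cv2.imread("pics/scene_end.png")[220:320,100:220]; b=cv2.imread("pics/top_end.png")[160:230,335:455]
    cv2.imwrite("pics/v3.png",np.vstack([cv2.convertScaleAbs(cv2.resize(x,None,fx=3.5,fy=3.5,interpolation=2),alpha=1.5) for x in (a,b)]))
```

```text
above 14.4 [0.5187 0.2509 0.2   ] w 0.999 F [-0.4  1.  -0. ]
down 15.8 [0.5189 0.2514 0.0507] w 0.999 F [ 0.3 -0.  -0.8]
grip 16.4 [0.5186 0.2512 0.0502] w 0.319 F [0.2 0.2 3.5]
lift 17.6 [0.518  0.251  0.1992] w 0.318 F [ 0.3  0.2 -1.3]
over 20.0 [ 0.4861 -0.2587  0.2   ] w 0.318 F [ 0.7 -0.  -1.1]
low 22.0 [ 0.4859 -0.2595  0.0502] w 0.313 F [-0.5  0.1 -0.7]
open 22.6 [ 0.486  -0.2595  0.0503] w 0.995 F [ 0.2 -0.2 -0.2]
above 25.4 [0.4917 0.2122 0.2   ] w 1.004 F [ 0.   0.1 -0.1]
down 26.9 [0.4917 0.2134 0.0506] w 1.0 F [ 0.4 -0.3 -0.3]
grip 27.4 [0.4913 0.2134 0.0502] w 0.315 F [-0.4  0.5  3.9]
lift 28.6 [0.4907 0.2132 0.1992] w 0.323 F [-0.7  0.4 -0.3]
over 30.6 [ 0.4851 -0.2107  0.1999] w 0.318 F [ 0.7  0.2 -1. ]
low 32.6 [ 0.485  -0.2115  0.0502] w 0.319 F [-0.1  0.3 -0.4]
open 33.2 [ 0.485  -0.2115  0.0503] w 1.002 F [0.1 0.4 0.7]
above 35.8 [0.469  0.1725 0.1999] w 0.998 F [-0.4  0.9  0.7]
down 37.2 [0.469  0.1737 0.0505] w 0.999 F [-1.1 -0.7 -0.1]
grip 37.7 [0.4687 0.1736 0.0502] w 0.319 F [0.4 0.1 3.2]
lift 38.9 [0.4681 0.1734 0.1992] w 0.321 F [0.2 0.4 0.2]
over 40.6 [ 0.4841 -0.1626  0.1999] w 0.32 F [-0.8 -0.3  0.5]
low 42.5 [ 0.484  -0.1636  0.0502] w 0.319 F [ 0.8 -0.2 -0.7]
open 43.1 [ 0.4841 -0.1635  0.0503] w 0.999 F [0.4 0.3 0.3]
end 46.4 [0.5  0.25 0.25] w 1.0 F [0.6 0.1 0. ]
```

View pics/v3.png

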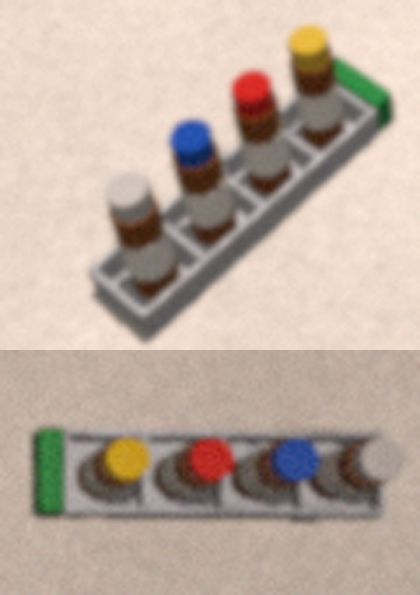

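View pics/scene_end.png

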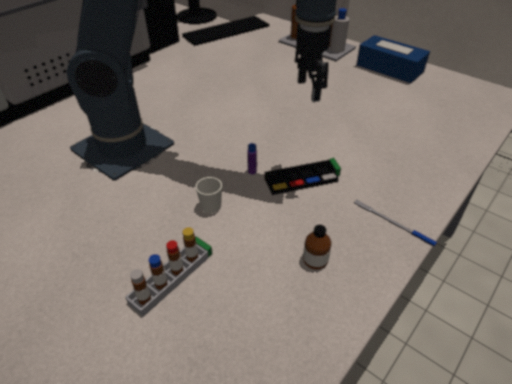

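All four stand in the tray in the order white, blue, red, yellow toward the green end. The rack is empty, and the beaker, reagent, spatula and look-alike are where they were. One numeric check of the caps before handing in.

Run:
```python
from fit import *
v=np.load("fit.npy")
s=np.array([(128,190),(191,138),(252,88),(309,42)]);t=np.array([(380,461),(296,459),(211,459),(127,459)])
ps=(s+.5)/3.5-.5+[100,220]; pt=(t-[0,350]+.5)/3.5-.5+[335,160]
for sel,tr in ((("top",),(.4843,-.2339,.019)),(("scene",),(.4889,-.2379,.0197)),(("top","scene"),(.4855,-.2355,.0195))):
    for i in range(4):
        f=lambda c:np.concatenate([(proj(n,np.array([[c[0],c[1],.099]]),0)-p[i]).ravel() for n,p in (("top",pt),("scene",ps)) if n in sel])
        c=least_squares(f,[.48,-.2]).x-np.array(tr[:2]);a=tr[2]
        print(sel,((c[0]*np.cos(a)+c[1]*np.sin(a))*1e3).round(1),((-c[0]*np.sin(a)+c[1]*np.cos(a))*1e3).round(1))
```

```text
('top',) -0.5 -70.1
('top',) 0.2 -22.8
('top',) -0.2 25.2
('top',) -0.6 72.8
('scene',) -1.6 -69.1
('scene',) -1.8 -22.3
('scene',) -1.8 25.9
('scene',) -1.5 73.4
('top', 'scene') -0.4 -69.9
('top', 'scene') -0.2 -22.7
('top', 'scene') -0.5 25.5
('top', 'scene') -0.6 73.2
```

Run:
```python
from workcell import arm
arm.finish_job(); print(arm.get_clock())
```

```text
the job is handed in; nothing more can be done
the job is handed in; nothing more can be done
```

I moved all four vials from the rack into the tray in reverse order and handed the job in after about 46 s. The order from the rack's green end was white, blue, red, yellow. White now stands in the cell farthest from the tray's green end, then blue, red, and yellow next to the green end.

- **Last pictures:** all four vials are upright and released in their cells. The reagent, beaker, spatula and purple look-alike look unmoved.
- **Cap positions:** the caps sit within 2 mm of the cell centres across the row and 3 mm along it, against the 14 mm allowed.
- **Forces:** the readings I took, after each step, never showed more than about 4 N on the tool.

The two cameras disagreed by about 6 mm on where the tray is, so I placed the vials using a position in between. Measured against each camera's own tray position, the placements still agreed within 3 mm. I did not measure the height or tilt of the vials, only judged them from the pictures.

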